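Hang the plug gauge on the hook inside the gauge cabinet

ROBOT

A 6-joint arm with a two-finger parallel gripper is mounted at the origin on the work surface; the furniture and walls round the work are solid. World frame = base frame: x ahead of the robot, y to its left, z up, the work surface at z = 0. Lengths are in m, angles in rad, forces in N, time in s.
With the tool pointing down it reaches from about 0.25 to 0.85 m from the base axis. Payload 12.5 kg.
Tool frame: the origin (TCP) lies midway between the tips of the shut fingers; the grasp point (between the pads) lies 19 mm behind it; z points along the fingers, y is the line along which they close (so a half turn about z gives the same grasp; the last joint's range is limited). The gripper opens to 93 mm and grips with 3 to 60 N. Pads are 15 mm wide; open, the fingers measure 128 mm over their backs; the gripper's body (75 mm by 188 mm) begins 65 mm behind the grasp point.
Start: joints at [1.051, 0.351, 1.652, -0, 1.139, -0.085], TCP at [0.232, 0.499, 0.219] pointing down, gripper open.
Joint ranges: [-2.75, 2.75], [-0.79, 2.1], [0.01, 2.65], [-1.57, 4.71], [0.07, 3.14], [-2.87, 2.87]. Speed limits (rad/s): [2.22, 2.22, 2.79, 3.14, 3.14, 3.14].

INTERFACE

Orientations are given as [roll, pitch, yaw] about the fixed x, y, z axes, in that order (R = Rz(yaw) Ry(pitch) Rx(roll)).
In Python, from workcell import get_state, get_image, camera_model, order, cut_out gives the robot as it stands.
- The arm moves only by the tool servo_tool, never from a script. Its argument "series" is a list of rows, each a list of 5 numbers: the closure in counts, from 0 (fully open) to 255 (shut), then the shift along the tool's x, y, z in m, then the turn about the tool's z in degrees. In form: [[grip, tx, ty, tz, spin], ...]. A call has 1 to 12 rows; each row shifts and turns the commanded pose from where the row before left it, along the tool's axes as they then stand; what a row does not reach is not made up. A row lasts 1/12 s, in which the tool goes at most 41.7 mm and 7.16 degrees, less where a joint would pass 70% of its speed; a pose out of reach is approached as far as the arm can. A call is refused whole if a number of a shift passes 0.0417 or a number of a turn 7.16, either way. A call with a gripper value outside its range is refused whole. The fingers move at their own pace and stop on an object; "newtons" is the grip in N (left out, the last holds). Time passes only in rows, so rows that do not move let the fingers close. It gives the time, the measured TCP pose, the force, the opening and the grip force at its end, in the units of the state.
- get_state(): the state, without advancing time (a new reading comes with each control period).
- get_image(name): name is "scene" or "top" or "wrist"; returns (picture, depth): 480x640x3 uint8, red, green, blue; 480x640 float32, m along the optical axis (not along the pixel's ray), 0 where there is no reading.
- camera_model(name): a dict with "camera_matrix" (3x3 intrinsics, pixels), "rvec" (rotation vector, rad) and "tvec" (3), from world to camera coordinates, as OpenCV has them; the wrist camera has in their place "T_tool_cam" (4x4, takes a point from camera to tool coordinates, whose origin is the TCP and whose axes are the flange's). Camera axes: x right, y down, z forward; pixel columns grow to the right and rows downward; lengths in m; the calibration is good to about 2 mm. A picture is of the moment at which its call begins: read the wrist's pose just before it. camera_model takes no time and is no camera call.
- order.sign_off(): hands the job in; it is judged then, once.
Trained networks look in the newest picture that a camera, given by its name, has taken for a name from the list of things; names that differ only in an ending like _2 or _b are one class to them, and where a whole thing is asked for, a point or a joint stands for the part that bears it (a point fixed in the world has none). Each returns a list of dicts, best first, with "confidence" (0 to 1); they miss things now and then, are a little off and sometimes report something else, mostly with a low value. They report only what shows in the picture. A call takes as long as a camera call. They do not tell look-alikes from the thing itself.
- cut_out(camera, name): "region" (480x640 bool, what is visible of it) and "rect" ([left, top, right, bottom] in pixels, round what is visible of it).
The state is a dict: "clock": time; "joint_pos": joint angles; "qd": joint speeds; "joint_torque": joint torques, N m; "position": TCP position; "tool_rot": TCP orientation; "contact_force": force on the tool from outside, world axes, zero at the start; "torque": the same for the moment, N m; "finger_gap": opening from 0.0 (shut) to 1.0 (fully open); "grip_force": force on a finger pad.
Only numpy, scipy, OpenCV 4.12 (cv2) and the standard library are available. Lean on these libraries where they do the work, as an engineer would, in place of code of your own. Each camera call takes 0.05 s, during which the arm holds its last target. There are 200 camera calls.

TASK

Put the plug gauge away: lower it through the narrow opening in the roof of the gauge cabinet without touching the roof or the opening's rim, and hang it by its ring on the hook inside, pushed along the hook until it is fully home against the rubber stop. The hook's height is not set exactly, so feel for it gently (5 N is push enough) and at the stop let the hook take its full weight before you let go; leave the other things on the bench where they are.

Things in the scene. Friction and masses are not known exactly. Their poses are not given: they have to be found in the camera images.
- gauge: loose steel plug gauge, 0.29 to 0.45 kg, 207 mm tall, standing upright on its plug, a cylinder 34 mm in diameter and 35 mm high with a flat underside; above it neck, hanging ring, round stem 8 mm thick, orange grip. Origin: centre of the plug's underside; z runs up the gauge's axis. Half a turn about z leaves it the same.
- gauge_grip (a point): centre of the orange square grip (18 x 18 mm, 56 mm high, faces square to the gauge's x and y), on the gauge's axis, 175 mm above its underside; axes as the gauge's
- gauge_ring (a point): centre of the hanging ring's hole, on the gauge's axis, 62 mm above its underside; the ring stands in the gauge's own y-z plane (its hole runs along x), hole 23 mm, outside 34 mm, bar 5 mm thick
- cabinet: fixed blue gauge cabinet, 150 (x) x 170 (y) x 151 mm high with its roof, closed all round (clear window in front) but for the opening in the roof. Origin: centre of its underside, on the bench; x points to its back, z up. Inside: floor at z = 5 mm, front and back at x = -71 and +71 mm, sides at y = +-81 mm. The springy hook inside is told at hook_mid and hook_home.
- hook_mid (a point): mark fixed in the cabinet (x 12, y 0, z 104 mm) at the hook's upturned tip if the hook were at mid height. The hook, 6 mm rod along the cabinet's x, comes from the back; its tip's front is at x = 9 mm, the tip's top 10 mm above the rod's axis. Unloaded, the axis is anywhere from 18 mm below to 18 mm above this mark (x, y are true); measured nowhere. It gives 1 mm per 5 N up or down.
- hook_home (a point): mark fixed in the cabinet (x 37, y 0, z 95 mm): the centre of the ring's hole when hung fully home, for a hook at mid height (9 mm under the rod's axis; real height up to 18 mm more or less). The ring's bar then touches the rubber stop, a disc 30 mm across round the rod, front face at x = 40 mm, that gives 1 mm per 4 N; the hook's slide is behind it.
- opening: the cabinet's fixed roof plate with the opening, 4 mm thick; origin on its underside over the cabinet's centre, 147 mm above the bench, same axes as the cabinet; top at 151 mm. The yellow-rimmed rectangular opening runs from x = -48 to +58 mm and y = -27 to +27 mm.
- pliers: loose red-handled pliers on the bench, 54 x 181 x 12 mm, a bystander; origin centre of underside
- tape: loose yellow tape measure on the bench, 39 x 90 x 62 mm, a bystander; origin centre of underside
- bolt: loose hexagon-head bolt on the bench, 24 x 80 x 28 mm, a bystander; origin centre of underside
Not all that is in view belongs to the job. What is shaped like the gauge but green is not meant.

How it is judged:
By the outcome, as a careful person would: the job done as asked, in the order asked, and still so for the second after the job is handed in, with the robot touching nothing.
It also fails if it takes over 64 s, if anything falls off the work surface, if the arm or the gripper's body presses on something with over 40 N, if the wrist force passes 120 N, or if a joint passes its speed limit or range.

## Working session

There is one attempt and no reset: what is moved stays moved. The work goes in short steps, Python scripts to look and compute and a tool call to move; the robot and the scene stay as the last step left them, time stands still between calls to the robot, and variables do not carry over. Pictures are saved under pics/ and viewed, at most 10 in all, crops included, and the job is handed in when it is done.

Besides the shell and the picture viewer there is one more tool, called after ">>>" by a JSON object that holds its "method" and its "body", one argument or row to a line. servo_tool: Moves the arm, as the interface text tells. Its arguments: {"type":"object","properties":{"series":{"type":"array"},"newtons":{"type":"number"}},"required":["series"]}

```bash
mkdir -p pics; ls
cat > h.py <<'E'
import numpy as np, cv2
from workcell import *
from scipy.spatial.transform import Rotation as R
def save(n,im): cv2.imwrite('pics/'+n,cv2.cvtColor(im,cv2.COLOR_RGB2BGR))
def pts(cam,depth,mask,st=None):
    m=camera_model(cam);K=np.array(m['camera_matrix']);v,u=np.nonzero(mask&(depth>0));d=depth[v,u]
    p=np.stack([(u-K[0,2])/K[0,0]*d,(v-K[1,2])/K[1,1]*d,d],1)
    if 'rvec' in m:
        Rm=cv2.Rodrigues(np.array(m['rvec'],float))[0];return (p-np.array(m['tvec']).ravel())@Rm
    T=np.array(m['T_tool_cam']);p=p@T[:3,:3].T+T[:3,3]
    return p@R.from_euler('xyz',st['tool_rot']).as_matrix().T+np.array(st['position'])
E
python3 - <<'E'
from h import *
s=get_state();print({k:np.round(v,3) for k,v in s.items()})
for c in ['scene','top']:
    im,d=get_image(c);save(c+'.png',im)
    for n in ['gauge','cabinet','opening','pliers','tape','bolt']:
        for r in cut_out(c,n)[:3]:
            P=pts(c,d,r['region']);print(c,n,round(r['confidence'],2),np.round(r['rect']),len(P),np.round(np.median(P,0),3),np.round(np.percentile(P,2,0),3),np.round(np.percentile(P,98,0),3)) if len(P) else 0
print(camera_model('wrist'))
E
```

```text
pics
{'clock': np.float64(0.0), 'joint_pos': array([ 1.051,  0.351,  1.652, -0.   ,  1.139, -0.085]), 'qd': array([ 0.002,  0.001,  0.002,  0.   , -0.001,  0.002]), 'joint_torque': array([-2.0000e-03, -4.9731e+01, -2.8526e+01,  7.0000e-02,  2.6000e-02,
       -0.0000e+00]), 'position': array([0.231, 0.499, 0.218]), 'tool_rot': array([-3.14 , -0.   ,  2.707]), 'contact_force': array([-0.192, -0.277,  0.847]), 'torque': array([-0.034, -0.014, -0.019]), 'grip_force': np.float64(0.0), 'finger_gap': np.float64(1.006)}
scene gauge 0.67 [273. 191. 289. 281.] 706 [0.465 0.077 0.103] [0.453 0.066 0.004] [0.48  0.091 0.204]
scene gauge 0.61 [289. 169. 305. 249.] 598 [0.57  0.194 0.096] [0.557 0.182 0.   ] [0.632 0.316 0.204]
scene gauge 0.57 [276. 183. 293. 266.] 384 [0.507 0.132 0.088] [0.493 0.121 0.008] [0.52  0.142 0.206]
scene cabinet 0.96 [320. 233. 436. 320.] 6355 [ 0.515 -0.17   0.096] [ 0.476 -0.218  0.023] [ 0.652 -0.036  0.145]
scene cabinet 0.7 [288. 167. 301. 249.] 541 [0.569 0.193 0.114] [0.557 0.182 0.003] [0.585 0.206 0.203]
scene opening 0.79 [321. 220. 437. 279.] 2910 [ 0.559
[... 1191 characters left out ...]
 -0.131  0.006] [ 0.534 -0.166  0.001] [ 0.644 -0.094  0.114]
top bolt 0.24 [340. 168. 398. 247.] 1505 [ 0.588 -0.13   0.006] [ 0.527 -0.166  0.001] [ 0.644 -0.087  0.118]
{'camera_matrix': array([[347.48114059,   0.        , 318.58669344],
       [  0.        , 347.48114059, 237.07022584],
       [  0.        ,   0.        ,   1.        ]]), 'T_tool_cam': array([[-5.26879040e-04, -9.68931158e-01, -2.47330010e-01,
         6.77831626e-02],
       [ 9.99999848e-01, -5.51200880e-04,  2.90977538e-05,
        -4.15546389e-04],
       [-1.64522239e-04, -2.47329957e-01,  9.68931301e-01,
        -1.65925028e-01],
       [ 0.00000000e+00,  0.00000000e+00,  0.00000000e+00,
         1.00000000e+00]])}
```

Run:
```python
import cv2,numpy as np
s=cv2.imread('pics/scene.png');t=cv2.imread('pics/top.png')
a=cv2.resize(s[150:350,220:500],(800,571),interpolation=cv2.INTER_CUBIC)
cv2.imwrite('pics/sc.png',a)
cv2.imwrite('pics/tc.png',cv2.resize(t[130:330,190:470],(800,571),interpolation=cv2.INTER_CUBIC))
```

```text
(no output)
```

View pics/sc.png

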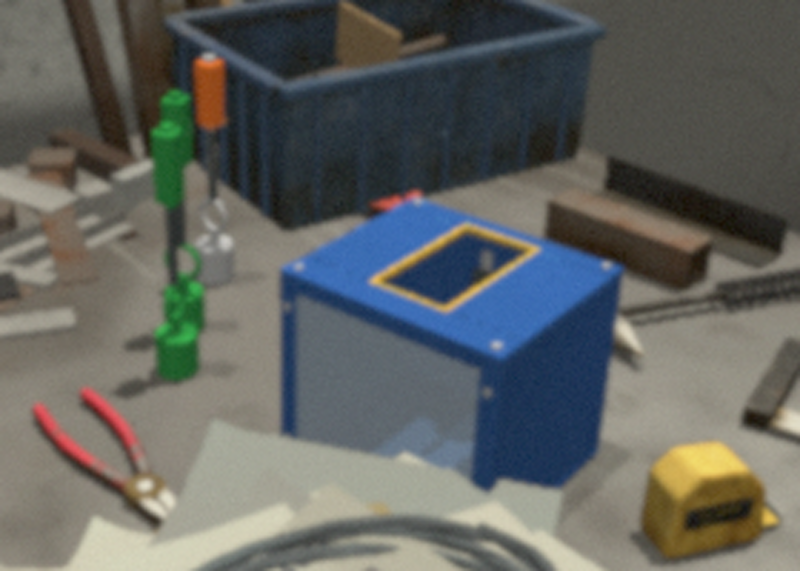

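View pics/tc.png

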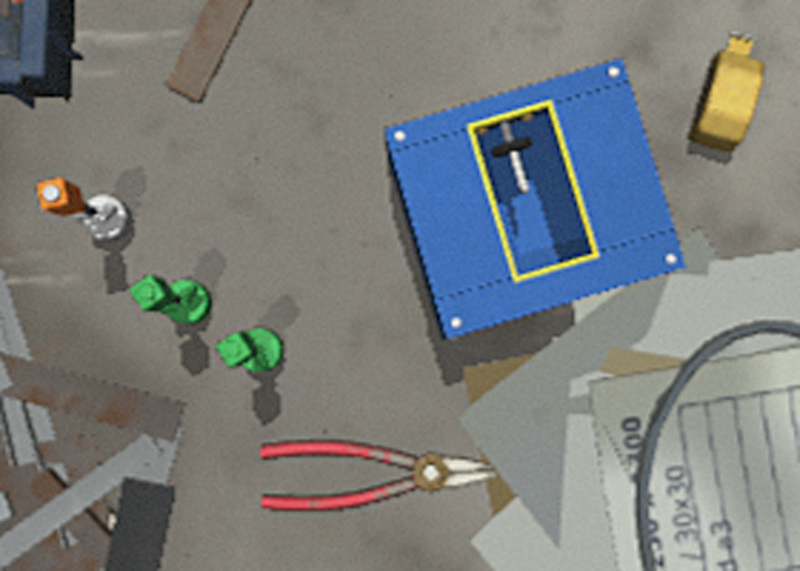

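Candidates for the gauge are: scene (297,209), with an orange grip and steel body; scene (281,236), green; scene (284,225), green. I choose the orange one, at about (0.57, 0.19). In the top view the hook, stop and tip show through the opening, near crop (518,160).

```bash
cat > m.py <<'E'
from h import *
def hsv(im): return cv2.cvtColor(im,cv2.COLOR_RGB2HSV)
def roof(cam,im,d,st=None):
    P=pts(cam,d,np.ones(d.shape,bool),st).reshape(-1,3)
    H=hsv(im)[d>0]
    k=(H[:,0]>100)&(H[:,0]<125)&(H[:,1]>120)&(abs(P[:,2]-.151)<.008)&(P[:,0]>.4)&(P[:,1]<0)
    y=(H[:,0]>20)&(H[:,0]<36)&(H[:,1]>110)&(abs(P[:,2]-.151)<.008)&(abs(P[:,:2]-[.565,-.12])<.1).all(1)
    for q,n in((k,'roof'),(y,'rim')):
        if q.sum()<30: continue
        print(cam,n,q.sum(),[np.round(v,4) for v in cv2.minAreaRect((P[q,:2]).astype(np.float32))],'z',np.median(P[q,2]))
def grip(cam,im,d,st=None):
    P=pts(cam,d,np.ones(d.shape,bool),st).reshape(-1,3);H=hsv(im)[d>0]
    near=(abs(P[:,:2]-[.571,.194])<.04).all(1)
    o=near&(H[:,0]<18)&(H[:,1]>150)&(P[:,2]>.13)&(P[:,2]<.215)
    t=o&(P[:,2]>.199)
    print(cam,'orange',o.sum(),np.round(P[o].min(0),4),np.round(P[o].max(0),4),'top',t.sum(),[np.round(v,4) for v in cv2.minAreaRect(P[t,:2].astype(np.float32))] if t.sum()>5 else '')
    for lo,hi in((.005,.03),(.05,.075)):
        r=near&(P[:,2]>lo)&(P[:,2]<hi);Q=P[r]
        if len(Q)>5:
            w,V=np.linalg.eigh(np.cov(Q[:,:2].T));print(' z',lo,hi,len(Q),np.round(Q.mean(0),4),'sd',np.round(np.sqrt(w),4),'main dir deg',np.degrees(np.arctan2(V[1,1],V[0,1])))
    return P
E
python3 - <<'E'
from m import *
for c in['scene','top']:
    im,d=get_image(c);roof(c,im,d);P=grip(c,im,d)
    i=(P[:,0]>.5)&(P[:,0]<.75)&(P[:,1]>.12)&(P[:,1]<.4)&(P[:,2]>.05)&(np.hypot(P[:,0]-.571,P[:,1]-.194)>.03)
    print('tall things',np.round(P[i].min(0),3),np.round(P[i].max(0),3)) if i.any() else 0
E
```

```text
scene roof 2621 [array([ 0.568 , -0.1195]), array([0.1525, 0.1704]), np.float64(16.2253)] z 0.1508684615062931
scene rim 106 [array([ 0.5744, -0.1175]), array([0.1104, 0.0586]), np.float64(15.8704)] z 0.1502249911647307
scene orange 219 [0.561  0.1864 0.1482] [0.5814 0.2075 0.2046] top 21 [array([0.5681, 0.1943]), array([0.0126, 0.0217]), np.float64(49.4596)]
 z 0.005 0.03 104 [0.5674 0.1873 0.0174] sd [0.0037 0.009 ] main dir deg 163.1121868709591
 z 0.05 0.075 42 [0.5716 0.1983 0.0621] sd [0.0014 0.0121] main dir deg 100.05493510673628
tall things [0.5   0.123 0.05 ] [0.75  0.399 0.207]
top roof 4683 [array([ 0.5694, -0.1193]), array([0.149 , 0.1704]), np.float64(15.6201)] z 0.1510452374042516
top rim 236 [array([ 0.5742, -0.1187]), array([0.1112, 0.0599]), np.float64(15.4619)] z 0.15121893629767744
top orange 119 [0.5626 0.1881 0.1527] [0.5824 0.2068 0.2073] top 51 [array([0.5725, 0.1977]), array([0.0169, 0.0175]), np.float64(11.9401)]
 z 0.005 0.03 39 [0.5688 0.185  0.017 ] sd [0.0059 0.0137] main dir deg 145.3814518067246
 z 0.05 0.075 30 [0.5723 0.1962 0.0635] sd [0.0011 0.01  ] main dir deg 102.7469983604274
tall things [0.5   0.124 0.05 ] [0.75  0.4   0.209]
```

```bash
cat >> m.py <<'E'
C=np.array([.5693,-.1194]);A=np.radians(15.7)
def cabf(P):
    c,s=np.cos(A),np.sin(A);q=P[:,:2]-C
    return np.stack([q[:,0]*c+q[:,1]*s,-q[:,0]*s+q[:,1]*c,P[:,2]],1)
def hook(cam,im,d,st=None):
    P=cabf(pts(cam,d,np.ones(d.shape,bool),st).reshape(-1,3))
    k=(abs(P[:,1])<16)&(P[:,0]>0)&(P[:,0]<.056)&(abs(P[:,1])<.02)&(P[:,2]>.04)&(P[:,2]<.14)
    Q=P[k]
    for lo in np.arange(.004,.052,.004):
        q=Q[(Q[:,0]>=lo)&(Q[:,0]<lo+.004)]
        if len(q): print(cam,'x',round(lo,3),len(q),'y',np.round(np.percentile(q[:,1],[5,50,95]),4),'z',np.round(np.percentile(q[:,2],[10,50,90]),4))
E
python3 - <<'E'
from m import *
for c in['top','scene']:
    im,d=get_image(c);hook(c,im,d);P=pts(c,d,np.ones(d.shape,bool))
    i=(P[:,2]>.05)&(P[:,2]<.4)&(P[:,1]>.05)&(P[:,0]>.3)&(P[:,0]<1)&((P[:,0]>.6)|(P[:,1]>.23))
    if i.any():
        Q=P[i];j=np.argsort(np.hypot(*(Q[:,:2]-[.572,.196]).T))[:5];print('near',np.round(Q[j],3),'zmax',np.percentile(Q[:,2],99))
E
```

```text
top x 0.008 3 y [-0.0016  0.0009  0.0023] z [0.1094 0.1107 0.1125]
top x 0.012 5 y [-0.0003  0.0011  0.0026] z [0.1029 0.1083 0.1115]
top x 0.016 6 y [-0.0024 -0.0002  0.0023] z [0.1015 0.1018 0.105 ]
top x 0.02 6 y [-0.0015  0.0011  0.0031] z [0.1025 0.1033 0.1055]
top x 0.024 6 y [-0.0023 -0.0002  0.0019] z [0.1002 0.102  0.1039]
top x 0.028 6 y [-0.002   0.0007  0.0024] z [0.1002 0.1039 0.1046]
top x 0.032 5 y [-0.0005  0.0006  0.0026] z [0.0994 0.1012 0.105 ]
top x 0.036 6 y [-0.0017  0.0004  0.0025] z [0.1036 0.1044 0.1052]
top x 0.04 39 y [-0.0119  0.0016  0.0124] z [0.0988 0.111  0.1164]
top x 0.044 19 y [-0.0101  0.0025  0.0134] z [0.1068 0.1135 0.1157]
top x 0.048 4 y [-0.0015  0.      0.0023] z [0.1007 0.1032 0.1043]
near [[0.658 0.219 0.149]
 [0.658 0.218 0.146]
 [0.653 0.232 0.152]
 [0.654 0.231 0.148]
 [0.659 0.217 0.152]] zmax 0.3069250150378938
near [[0.652 0.23  0.153]
 [0.652 0.23  0.156]
 [0.657 0.215 0.149]
 [0.657 0.215 0.156]
 [0.657 0.215 0.154]] zmax 0.396064953303183
```

>>> {"method": "servo_tool", "body": {
  "series": [
    [0, 0, 0, -0.03, 6.675],
    [0, 0, 0, -0.03, 6.675],
    [0, 0, 0, -0.03, 6.675],
    [0, 0, 0, 0, 6.675],
    [0, 0, 0, 0, 6.675],
    [0, 0, 0, 0, 6.675],
    [0, 0, 0, 0, 6.675],
    [0, 0, 0, 0, 6.675],
    [0, 0, 0, 0, 0]
  ]
}}

```text
clock: 1.65
position: [0.2316, 0.4988, 0.3086]
tool_rot: [3.142, 0.0, 1.769]
contact_force: [0.7, -0.8, 0.2]
finger_gap: 1.002
grip_force: 0.0
```

>>> {"method": "servo_tool", "body": {
  "series": [
    [90, -0.0305, 0.0227, 0, 0],
    [90, -0.0305, 0.0227, 0, 0],
    [90, -0.0305, 0.0227, 0, 0],
    [90, -0.0305, 0.0227, 0, 0],
    [90, -0.0305, 0.0227, 0, 0],
    [90, -0.0305, 0.0227, 0, 0],
    [90, -0.0305, 0.0227, 0, 0],
    [90, -0.0305, 0.0227, 0, 0],
    [90, -0.0305, 0.0227, 0, 0],
    [90, -0.0305, 0.0227, 0, 0],
    [90, -0.0305, 0.0227, 0, 0],
    [90, -0.0305, 0.0227, 0, 0]
  ]
}}

```text
clock: 2.65
position: [0.5737, 0.194, 0.3087]
tool_rot: [3.142, -0.0, 1.779]
contact_force: [-1.1, 1.6, 0.7]
finger_gap: 0.65
grip_force: 0.0
```

>>> {"method": "servo_tool", "body": {
  "series": [
    [90, 0, 0, 0, 0],
    [90, 0, 0, 0, 0],
    [90, 0, 0, 0, 0]
  ]
}}

```text
clock: 2.9
position: [0.5722, 0.1958, 0.3084]
tool_rot: [-3.141, -0.0, 1.777]
contact_force: [-0.8, 0.3, -0.1]
finger_gap: 0.649
grip_force: 0.0
```

Run:
```python
from m import *
st=get_state();im,d=get_image('wrist');save('w1.png',im);print(st['position'],np.degrees(st['tool_rot']),st['contact_force'],st['clock'])
for r in cut_out('wrist','gauge'): print(r['confidence'],r['rect'])
P=grip('wrist',im,d,st)
```

```text
[0.57220208 0.19579907 0.30842132] [-1.79967868e+02 -1.15909366e-02  1.01812109e+02] [-0.79258839  0.33210073 -0.1425061 ] 2.9
0.96 [191.5, 251.5, 238.3, 315.9]
0.73 [304.5, 184.6, 333.0, 244.2]
0.63 [217.9, 221.7, 275.9, 283.9]
wrist orange 500 [0.5624 0.1898 0.1485] [0.5821 0.2087 0.2067] top 288 [array([0.5723, 0.1991]), array([0.017 , 0.0165]), np.float64(11.5795)]
 z 0.005 0.03 44 [0.5696 0.2117 0.0168] sd [0.0029 0.009 ] main dir deg -167.7014436803441
 z 0.05 0.075 28 [0.5699 0.2113 0.0703] sd [0.0012 0.0021] main dir deg 103.12823489043178
```

View pics/w1.png

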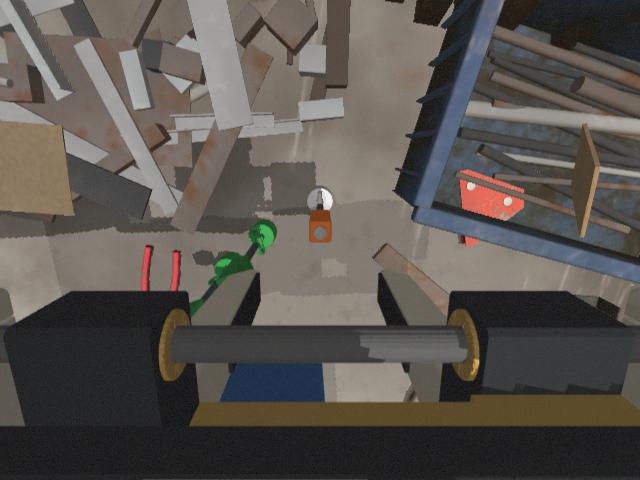

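The wrist view shows the orange-gripped steel gauge at (320,225), centred between the fingers. The green ones are at (262,235) and (230,268). The choice is confirmed, so I descend.

>>> {"method": "servo_tool", "body": {
  "series": [
    [90, 0.0022, 0, 0.015, 0],
    [90, 0, 0, 0.03, 0],
    [90, 0, 0, 0.03, 0],
    [90, 0, 0, 0.03, 0],
    [90, 0, 0, 0.025, 0],
    [90, 0, 0, 0.015, 0],
    [90, 0, 0, 0.004, 0],
    [90, 0, 0, 0, 0],
    [90, 0, 0, 0, 0]
  ]
}}

```text
clock: 3.75
position: [0.5723, 0.1984, 0.1608]
tool_rot: [3.14, -0.0, 1.776]
contact_force: [-0.5, 0.0, 0.6]
finger_gap: 0.648
grip_force: 0.0
```

>>> {"method": "servo_tool", "body": {
  "series": [
    [255, 0, 0, 0, 0],
    [255, 0, 0, 0, 0],
    [255, 0, 0, 0, 0],
    [255, 0, 0, 0, 0],
    [255, 0, 0, 0, 0],
    [255, 0, 0, 0, 0],
    [255, 0, 0, 0, 0],
    [255, 0, 0, 0, 0],
    [255, 0, 0, 0, 0],
    [255, 0, 0, 0, 0]
  ],
  "newtons": 35
}}

```text
clock: 4.58
position: [0.572, 0.1977, 0.1597]
tool_rot: [-3.141, 0.0, 1.775]
contact_force: [-0.6, 1.4, 1.2]
finger_gap: 0.191
grip_force: 35.0
```

>>> {"method": "servo_tool", "body": {
  "series": [
    [255, 0, 0, -0.01, 0],
    [255, 0, 0, -0.025, 0],
    [255, 0, 0, -0.035, 0],
    [255, 0, 0, -0.035, 0],
    [255, 0, 0, -0.035, 0],
    [255, 0, 0, -0.035, 0],
    [255, 0, 0, -0.03, 0],
    [255, 0, 0, -0.015, 0],
    [255, 0, 0, 0, 0],
    [255, 0, 0, 0, 0],
    [255, 0, 0, 0, 0]
  ]
}}

```text
clock: 5.5
position: [0.5715, 0.1976, 0.3778]
tool_rot: [-3.139, 0.0, 1.775]
contact_force: [0.3, -0.3, -4.7]
finger_gap: 0.194
grip_force: 35.0
```

Run:
```python
from m import *
for i in range(1):
    st=get_state();print(st['position'],np.degrees(st['tool_rot']),st['contact_force'])
T=[st['position'][0],st['position'][1]]
for c in('top','scene'):
    im,d=get_image(c);P=pts(c,d,np.ones(d.shape,bool)).reshape(-1,3)
    n=(np.hypot(P[:,0]-T[0],P[:,1]-T[1])<.026)
    for lo,hi in((.21,.25),(.265,.30),(.305,.34),(.345,.36)):
        q=P[n&(P[:,2]>lo)&(P[:,2]<hi)]
        if len(q): print(c,lo,len(q),np.round(q.mean(0),4),np.round(q.min(0),4))
```

```text
[0.57154108 0.19760104 0.37780902] [-1.79832097e+02  9.80192255e-03  1.01688267e+02] [ 0.27228965 -0.31401287 -4.68707511]
top 0.21 88 [0.567  0.1868 0.2373] [0.5544 0.1806 0.2185]
top 0.265 61 [0.5716 0.1926 0.2817] [0.5672 0.1823 0.2652]
top 0.305 11 [0.5708 0.195  0.3127] [0.5683 0.1943 0.3057]
scene 0.21 182 [0.5644 0.1882 0.2343] [0.5533 0.1794 0.2184]
scene 0.265 80 [0.5699 0.1973 0.2821] [0.565  0.1816 0.2656]
scene 0.305 63 [0.5699 0.1968 0.3232] [0.5649 0.1924 0.3063]
scene 0.345 21 [0.5696 0.1969 0.3523] [0.5667 0.1929 0.3455]
```

>>> {"method": "servo_tool", "body": {
  "series": [
    [255, 0, 0, 0, -4.0],
    [255, -0.014, -0.0049, 0, 0],
    [255, -0.029, -0.0103, 0, 0],
    [255, -0.033, -0.0117, 0, 0],
    [255, -0.033, -0.0117, 0, 0],
    [255, -0.033, -0.0117, 0, 0],
    [255, -0.033, -0.0117, 0, 0],
    [255, -0.033, -0.0117, 0, 0],
    [255, -0.033, -0.0117, 0, 0],
    [255, -0.033, -0.0117, 0, 0],
    [255, -0.02, -0.0071, 0, 0],
    [255, -0.01, -0.0037, 0, 0]
  ]
}}

```text
clock: 6.6
position: [0.5494, -0.1273, 0.3787]
tool_rot: [-3.14, -0.0, 1.841]
contact_force: [-0.7, 1.6, -4.3]
finger_gap: 0.191
grip_force: 35.0
```

>>> {"method": "servo_tool", "body": {
  "series": [
    [255, 0, 0, 0, 0],
    [255, 0, 0, 0, 0],
    [255, 0, 0, 0, 0],
    [255, 0, 0, 0, 0]
  ]
}}

```text
clock: 6.93
position: [0.5505, -0.1229, 0.3796]
tool_rot: [-3.142, -0.0, 1.846]
contact_force: [0.7, -0.1, -3.3]
finger_gap: 0.194
grip_force: 35.0
```

Run:
```python
from m import *
st=get_state();print(st['position'],np.degrees(st['tool_rot']),st['contact_force'],st['clock'])
print('tcp cab',cabf(np.array([st['position']])))
im,d=get_image('wrist');save('w2.png',im);roof('wrist',im,d,st);hook('wrist',im,d,st)
for c in('top','scene'):
    im,d=get_image(c);save(c+'2.png',im);P=cabf(pts(c,d,np.ones(d.shape,bool)).reshape(-1,3))
    n=(np.hypot(P[:,0]+.02,P[:,1])<.026)
    for lo,hi in((.215,.25),(.265,.30),(.305,.34)):
        q=P[n&(P[:,2]>lo)&(P[:,2]<hi)]
        if len(q): print(c,lo,len(q),'mean',np.round(q.mean(0),4),np.round(q.min(0),4),np.round(q.max(0),4))
cv2.imwrite('pics/t2.png',cv2.resize(cv2.imread('pics/top2.png')[130:280,290:450],(640,600),interpolation=cv2.INTER_CUBIC))
```

```text
[ 0.55049762 -0.12293973  0.3795701 ] [-1.79998665e+02 -1.76372125e-02  1.05756543e+02] [ 0.65073941 -0.07763901 -3.29635411] 6.9333
tcp cab [[-0.01905875  0.00168026  0.3795701 ]]
wrist roof 11834 [array([ 0.5699, -0.1196]), array([0.1498, 0.1679]), np.float64(15.7193)] z 0.1509445076719511
wrist rim 528 [array([ 0.5746, -0.1178]), array([0.1119, 0.0593]), np.float64(15.5347)] z 0.15115278200820065
wrist x 0.008 12 y [-0.0026  0.0001  0.002 ] z [0.1054 0.1098 0.1106]
wrist x 0.012 13 y [-0.0022  0.0013  0.0027] z [0.1023 0.1097 0.1108]
wrist x 0.016 18 y [-0.0023  0.0004  0.0025] z [0.1011 0.1036 0.1043]
wrist x 0.02 16 y [-0.0023  0.0004  0.0025] z [0.1005 0.1031 0.1047]
wrist x 0.024 15 y [-0.0024  0.0003  0.0026] z [0.1016 0.103  0.104 ]
wrist x 0.028 15 y [-0.0021  0.0005  0.0024] z [0.1002 0.1042 0.1047]
wrist x 0.032 14 y [-0.0022  0.0006  0.0025] z [0.1009 0.1033 0.1049]
wrist x 0.036 14 y [-0.0022  0.0004  0.0025] z [0.1018 0.1038 0.1047]
wrist x 0.04 117 y [-0.0117  0.0013  0.0128] z [0.0968 0.1112 0.1155]
wrist x 0.044 34 y [-0.0114  0.0029  0.0136] z [0.1053 0.1122 0.1151]
wrist x 0.048 14 y [-0.0024  0.0003  0.0016] z [0.1024 0.1033 0.1042]
top 0.215 26 mean [-0.0232  0.0177  0.2348] [-0.0339  0.0112  0.2203] [-0.01    0.02    0.2467]
top 0.265 6 mean [-0.0193  0.018   0.2875] [-0.0214  0.0169  0.2791] [-0.0172  0.0193  0.2909]
scene 0.215 297 mean [-0.0298 -0.003   0.2354] [-0.0388 -0.0137  0.2201] [-0.0081  0.0185  0.2498]
scene 0.265 143 mean [-0.0208  0.0028  0.2828] [-0.0249 -0.0128  0.2654] [-0.0162  0.0207  0.2999]
scene 0.305 98 mean [-0.0215  0.0024  0.3224] [-0.0246 -0.0012  0.3055] [-0.0162  0.0073  0.3399]
```

View pics/w2.png

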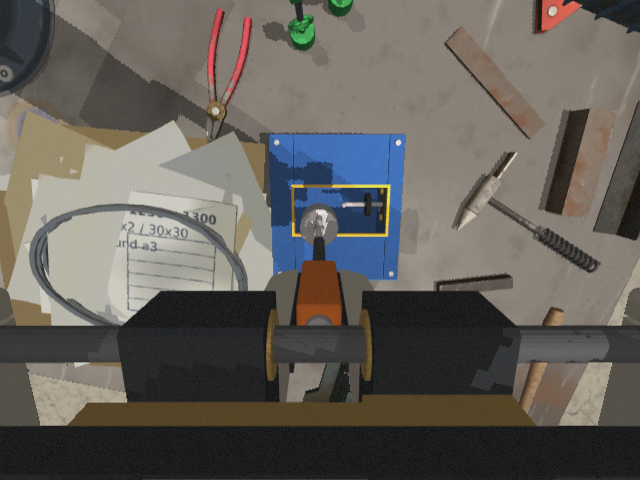

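The wrist view shows the gauge hanging straight from the grip: plug at (320,222), opening centred at (340,210), hook at (360,205). Depth puts the rod's axis near z = 0.1005. One check of the plug's centre before I lower it.

Run:
```python
from m import *
st=get_state();im,d=get_image('wrist');P=cabf(pts('wrist',d,np.ones(d.shape,bool),st).reshape(-1,3));print(cabf(np.array([st['position']])))
n=(np.hypot(P[:,0]+.02,P[:,1])<.03)
for lo,hi in((.22,.248),(.248,.26),(.285,.302),(.302,.325)):
    q=P[n&(P[:,2]>lo)&(P[:,2]<hi)]
    if len(q): print(lo,len(q),'mean',np.round(q.mean(0),4),np.round(np.percentile(q,1,0),4),np.round(np.percentile(q,99,0),4),cv2.minEnclosingCircle(q[:,:2].astype(np.float32)))
```

```text
[[-0.01914008  0.00132381  0.37966243]]
0.22 146 mean [-0.0192  0.0167  0.2359] [-0.0337  0.0105  0.2217] [-0.0046  0.0192  0.2479] ((-0.019183000549674034, 0.010369841009378433), 0.015080597251653671)
0.248 915 mean [-0.0192  0.0047  0.2547] [-0.035  -0.0112  0.2497] [-0.0033  0.019   0.2567] ((-0.01921365223824978, 0.0025292285718023777), 0.0170104019343853)
0.285 131 mean [-0.0191  0.0115  0.2945] [-0.0224  0.0046  0.2859] [-0.0161  0.018   0.3018] ((-0.020938418805599213, 0.010302687995135784), 0.00849216803908348)
0.302 100 mean [-0.0191  0.0053  0.314 ] [-0.023   0.0029  0.3025] [-0.0153  0.0064  0.3247] ((-0.019102128222584724, 0.003097464330494404), 0.004014854319393635)
```

>>> {"method": "servo_tool", "body": {
  "series": [
    [255, -0.002, 0, 0, 0],
    [255, 0, 0, 0.01, 0],
    [255, 0, 0, 0.018, 0],
    [255, 0, 0, 0.02, 0],
    [255, 0, 0, 0.02, 0],
    [255, 0, 0, 0.02, 0],
    [255, 0, 0, 0.02, 0],
    [255, 0, 0, 0.02, 0],
    [255, 0, 0, 0.02, 0],
    [255, 0, 0, 0.018, 0],
    [255, 0, 0, 0.01, 0],
    [255, 0, 0, 0.002, 0]
  ]
}}

```text
clock: 8.13
position: [0.55, -0.1258, 0.1994]
tool_rot: [-3.139, -0.002, 1.845]
contact_force: [0.1, 1.0, -4.1]
finger_gap: 0.191
grip_force: 35.0
```

>>> {"method": "servo_tool", "body": {
  "series": [
    [255, 0, 0, 0, 0],
    [255, 0, 0, 0, 0],
    [255, 0, 0, 0, 0]
  ]
}}

```text
clock: 8.38
position: [0.5515, -0.1262, 0.2028]
tool_rot: [3.14, 0.001, 1.845]
contact_force: [-0.5, 0.3, -3.6]
finger_gap: 0.189
grip_force: 35.0
```

Run:
```python
from m import *
st=get_state();print(cabf(np.array([st['position']])),np.degrees(st['tool_rot']),st['contact_force'],st['clock'])
im,d=get_image('wrist');P=cabf(pts('wrist',d,np.ones(d.shape,bool),st).reshape(-1,3))
k=(abs(P[:,0]+.02)<.03)&(abs(P[:,1])<.026)&(P[:,2]>.03)&(P[:,2]<.18)
for lo in np.arange(.06,.17,.01):
    q=P[k&(P[:,2]>lo)&(P[:,2]<lo+.01)]
    if len(q): print(round(lo,3),len(q),'mean',np.round(q.mean(0),4),np.round(q.min(0),4),np.round(q.max(0),4))
hook('wrist',im,d,st)
im,d=get_image('scene');save('s3.png',cv2.resize(im[190:350,300:460],(600,600),interpolation=cv2.INTER_CUBIC))
```

```text
[[-0.01896167 -0.00172741  0.20275635]] [1.79906171e+02 5.92228487e-02 1.05686258e+02] [-0.48725255  0.29584176 -3.63459042] 8.3833
0.06 8 mean [-0.0187  0.0088  0.0644] [-0.0334  0.0072  0.0604] [-0.004   0.0099  0.0678]
0.07 833 mean [-0.0188  0.0003  0.0778] [-0.0356 -0.0157  0.0702] [-0.002  0.013  0.08 ]
0.08 12 mean [-0.0185  0.0014  0.084 ] [-0.0277 -0.0025  0.0801] [-0.0073  0.0027  0.09  ]
0.09 31 mean [-0.0189 -0.0008  0.091 ] [-0.0233 -0.0042  0.0901] [-0.0151  0.0027  0.0923]
0.1 20 mean [-0.013   0.0121  0.107 ] [-0.0207 -0.0012  0.1036] [0.0098 0.0161 0.11  ]
0.11 95 mean [-0.0182  0.0097  0.1163] [-0.0207 -0.0007  0.1103] [0.0099 0.0149 0.1199]
0.12 56 mean [-0.019   0.0029  0.1242] [-0.0228 -0.0011  0.1201] [-0.0148  0.0063  0.1299]
0.13 40 mean [-0.0187  0.0021  0.1353] [-0.0227 -0.      0.1302] [-0.0149  0.0032  0.1396]
0.14 91 mean [-0.0328  0.0032  0.1467] [-0.0499 -0.0162  0.1403] [-0.0151  0.0255  0.1499]
0.15 306 mean [-0.0438  0.0053  0.1518] [-0.05  -0.016  0.15 ] [-0.0152  0.0256  0.16  ]
0.16 62 mean [-0.0189  0.0023  0.1649] [-0.0229 -0.0007  0.1601] [-0.0
[... 181 characters left out ...]

wrist x 0.012 39 y [-0.0021  0.0013  0.0027] z [0.102  0.1094 0.1111]
wrist x 0.016 41 y [-0.0027  0.0007  0.0025] z [0.102  0.1035 0.1045]
wrist x 0.02 41 y [-0.0028  0.0001  0.0025] z [0.1018 0.1035 0.1046]
wrist x 0.024 40 y [-0.003   0.0002  0.0025] z [0.1016 0.103  0.1041]
wrist x 0.028 43 y [-0.0027 -0.      0.0026] z [0.102  0.1034 0.1043]
wrist x 0.032 42 y [-0.0028  0.0003  0.0026] z [0.1017 0.1032 0.1042]
wrist x 0.036 38 y [-0.0029  0.0005  0.0026] z [0.1017 0.1034 0.1045]
wrist x 0.04 370 y [-0.012   0.0021  0.0132] z [0.0961 0.1091 0.1153]
wrist x 0.044 112 y [-0.011   0.003   0.0138] z [0.1064 0.1139 0.1155]
wrist x 0.048 23 y [-0.0027  0.0006  0.0027] z [0.1016 0.1033 0.1041]
```

View pics/s3.png

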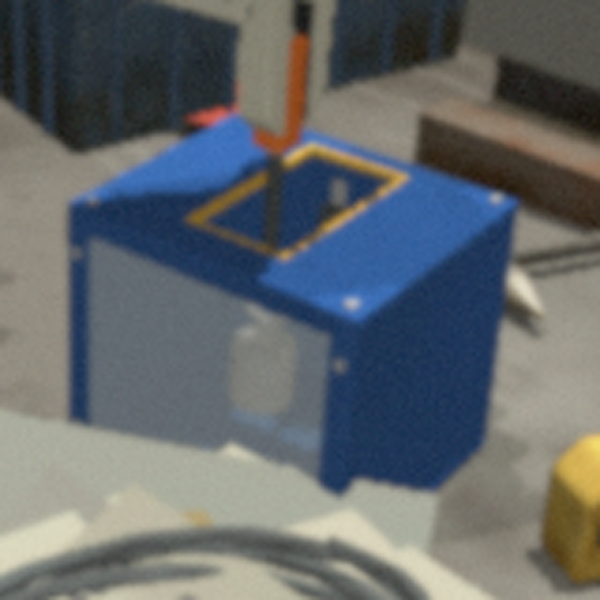

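>>> {"method": "servo_tool", "body": {
  "series": [
    [255, 0, 0.002, 0.001, 0],
    [255, 0, 0.004, 0, 0],
    [255, 0, 0.005, 0, 0],
    [255, 0, 0.005, 0, 0],
    [255, 0, 0.005, 0, 0],
    [255, 0, 0.004, 0, 0],
    [255, 0, 0.003, 0, 0],
    [255, 0, 0.002, 0, 0],
    [255, 0, 0, 0, 0],
    [255, 0, 0, 0, 0]
  ]
}}

```text
clock: 9.32
position: [0.5798, -0.1179, 0.2006]
tool_rot: [-3.141, -0.0, 1.845]
contact_force: [-0.0, 0.1, -4.6]
finger_gap: 0.196
grip_force: 35.0
```

>>> {"method": "servo_tool", "body": {
  "series": [
    [255, 0, 0.001, 0, 0],
    [255, 0, 0.002, 0, 0],
    [255, 0, 0.002, 0, 0],
    [255, 0, 0.001, 0, 0],
    [255, 0, 0, 0, 0],
    [255, 0, 0, 0, 0]
  ]
}}

```text
clock: 9.82
position: [0.5856, -0.1163, 0.2006]
tool_rot: [-3.141, -0.0, 1.845]
contact_force: [-0.3, -0.4, -3.9]
finger_gap: 0.194
grip_force: 35.0
```

No contact at the tip. Continue over the rod.

>>> {"method": "servo_tool", "body": {
  "series": [
    [255, 0, 0.002, 0, 0],
    [255, 0, 0.003, 0, 0],
    [255, 0, 0.003, 0, 0],
    [255, 0, 0.002, 0, 0],
    [255, 0, 0, 0, 0],
    [255, 0, 0, 0, 0]
  ]
}}

```text
clock: 10.32
position: [0.5953, -0.1135, 0.2005]
tool_rot: [-3.141, -0.0, 1.845]
contact_force: [-0.3, 0.5, -3.1]
finger_gap: 0.192
grip_force: 35.0
```

Run:
```python
from m import *
st=get_state();print(cabf(np.array([st['position']])),st['contact_force'],st['clock'])
im,d=get_image('top');save('t4.png',cv2.resize(im[130:280,290:450],(640,600),interpolation=cv2.INTER_CUBIC))
im,d=get_image('wrist');save('w4.png',cv2.resize(im[150:330,220:440],(733,600),interpolation=cv2.INTER_CUBIC));hook('wrist',im,d,st)
```

```text
[[ 0.02664761 -0.0013691   0.20054188]] [-0.3231151   0.51022379 -3.06341691] 10.3167
wrist x 0.008 49 y [-0.0024  0.0009  0.0073] z [0.0738 0.0765 0.1105]
wrist x 0.012 139 y [-0.0026  0.0022  0.0104] z [0.0746 0.076  0.11  ]
wrist x 0.016 134 y [-0.0123  0.0016  0.0113] z [0.0751 0.0763 0.1036]
wrist x 0.02 158 y [-0.0118  0.0021  0.0114] z [0.075  0.0766 0.1045]
wrist x 0.024 163 y [0.0028 0.0081 0.0156] z [0.1059 0.1171 0.1338]
wrist x 0.028 139 y [-0.0023  0.0027  0.0123] z [0.0755 0.1025 0.1302]
wrist x 0.032 154 y [-0.013   0.0016  0.0115] z [0.0751 0.0761 0.1039]
wrist x 0.036 136 y [-0.0107  0.0019  0.0106] z [0.0747 0.0759 0.1036]
wrist x 0.04 241 y [-0.011   0.0029  0.0136] z [0.0943 0.1112 0.1154]
wrist x 0.044 134 y [-0.0106  0.0033  0.0138] z [0.1077 0.1139 0.1159]
wrist x 0.048 43 y [-0.0026  0.0004  0.0026] z [0.1014 0.1037 0.1046]
```

View pics/w4.png

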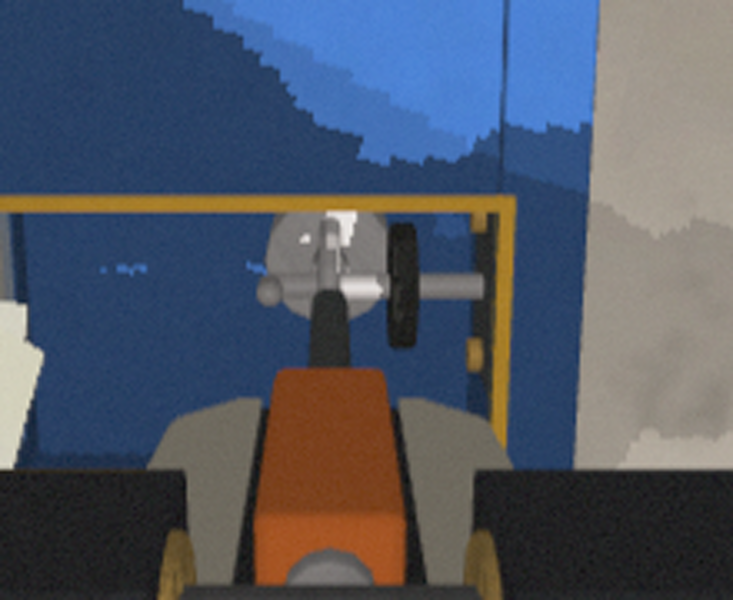

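The ring (crop (330,250)) now encloses the rod between the tip (268,290) and the stop (402,285). Next I feel downward for the rod.

>>> {"method": "servo_tool", "body": {
  "series": [
    [255, 0, 0, 0.002, 0],
    [255, 0, 0, 0.002, 0],
    [255, 0, 0, 0.002, 0],
    [255, 0, 0, 0.001, 0],
    [255, 0, 0, 0.0005, 0],
    [255, 0, 0, 0, 0],
    [255, 0, 0, 0, 0]
  ]
}}

```text
clock: 11.0
position: [0.5953, -0.1136, 0.1931]
tool_rot: [3.142, -0.0, 1.845]
contact_force: [-0.1, 0.5, -3.2]
finger_gap: 0.192
grip_force: 35.0
```

>>> {"method": "servo_tool", "body": {
  "series": [
    [255, 0, 0, 0.0005, 0],
    [255, 0, 0, 0.0005, 0],
    [255, 0, 0, 0.0005, 0],
    [255, 0, 0, 0.0005, 0],
    [255, 0, 0, 0, 0],
    [255, 0, 0, 0, 0]
  ]
}}

```text
clock: 11.5
position: [0.5952, -0.1136, 0.1911]
tool_rot: [-3.142, -0.0, 1.845]
contact_force: [-0.4, -0.1, -3.7]
finger_gap: 0.192
grip_force: 35.0
```

>>> {"method": "servo_tool", "body": {
  "series": [
    [255, 0, 0, 0.0005, 0],
    [255, 0, 0, 0.0005, 0],
    [255, 0, 0, 0, 0],
    [255, 0, 0, 0, 0]
  ]
}}

```text
clock: 11.83
position: [0.5952, -0.1136, 0.1901]
tool_rot: [-3.142, -0.0, 1.845]
contact_force: [-0.3, -0.7, -4.8]
finger_gap: 0.193
grip_force: 35.0
```

>>> {"method": "servo_tool", "body": {
  "series": [
    [255, 0, 0, 0.0005, 0],
    [255, 0, 0, 0.0005, 0],
    [255, 0, 0, 0, 0],
    [255, 0, 0, 0, 0]
  ]
}}

```text
clock: 12.17
position: [0.5953, -0.1136, 0.1893]
tool_rot: [3.141, 0.0, 1.845]
contact_force: [0.4, 0.3, -1.8]
finger_gap: 0.19
grip_force: 35.0
```

>>> {"method": "servo_tool", "body": {
  "series": [
    [255, 0, 0, 0.0004, 0],
    [255, 0, 0, 0, 0],
    [255, 0, 0, 0, 0]
  ]
}}

```text
clock: 12.42
position: [0.5953, -0.1136, 0.1889]
tool_rot: [3.141, 0.0, 1.845]
contact_force: [0.1, -0.4, 0.3]
finger_gap: 0.188
grip_force: 35.0
```

>>> {"method": "servo_tool", "body": {
  "series": [
    [255, 0, 0, 0.0004, 0],
    [255, 0, 0, 0, 0],
    [255, 0, 0, 0, 0]
  ]
}}

```text
clock: 12.67
position: [0.5953, -0.1136, 0.1885]
tool_rot: [3.141, 0.0, 1.845]
contact_force: [-0.3, -0.1, 0.9]
finger_gap: 0.193
grip_force: 35.0
```

>>> {"method": "servo_tool", "body": {
  "series": [
    [255, 0, 0, -0.0008, 0],
    [255, 0, 0, -0.0008, 0],
    [255, 0, 0.002, 0, 0],
    [255, 0, 0.002, 0, 0],
    [255, 0, 0.002, 0, 0],
    [255, 0, 0.001, 0, 0],
    [255, 0, 0.001, 0, 0],
    [255, 0, 0, 0, 0],
    [255, 0, 0, 0, 0]
  ]
}}

```text
clock: 13.42
position: [0.603, -0.1114, 0.1898]
tool_rot: [-3.142, -0.0, 1.845]
contact_force: [0.9, 0.7, -3.9]
finger_gap: 0.194
grip_force: 35.0
```

>>> {"method": "servo_tool", "body": {
  "series": [
    [255, 0, 0.0005, 0, 0],
    [255, 0, 0.0005, 0, 0],
    [255, 0, 0.0005, 0, 0],
    [255, 0, 0, 0, 0],
    [255, 0, 0, 0, 0]
  ]
}}

```text
clock: 13.83
position: [0.6044, -0.111, 0.1899]
tool_rot: [3.142, -0.0, 1.845]
contact_force: [-0.2, -0.5, -4.4]
finger_gap: 0.186
grip_force: 35.0
```

>>> {"method": "servo_tool", "body": {
  "series": [
    [255, 0, 0.0005, 0, 0],
    [255, 0, 0.0005, 0, 0],
    [255, 0, 0, 0, 0],
    [255, 0, 0, 0, 0]
  ]
}}

```text
clock: 14.17
position: [0.6052, -0.1108, 0.1899]
tool_rot: [-3.141, -0.0, 1.845]
contact_force: [-1.1, -1.0, -3.9]
finger_gap: 0.192
grip_force: 35.0
```

>>> {"method": "servo_tool", "body": {
  "series": [
    [255, 0, 0.0005, 0, 0],
    [255, 0, 0, 0, 0],
    [255, 0, 0, 0, 0]
  ]
}}

```text
clock: 14.42
position: [0.6056, -0.1107, 0.1898]
tool_rot: [-3.141, -0.0, 1.845]
contact_force: [-2.2, -0.4, -4.4]
finger_gap: 0.191
grip_force: 35.0
```

>>> {"method": "servo_tool", "body": {
  "series": [
    [255, 0, 0.0005, 0, 0],
    [255, 0, 0, 0, 0],
    [255, 0, 0, 0, 0]
  ]
}}

```text
clock: 14.67
position: [0.6061, -0.1105, 0.1898]
tool_rot: [-3.141, -0.0, 1.845]
contact_force: [-2.8, -0.6, -4.0]
finger_gap: 0.19
grip_force: 35.0
```

The stop is pushing back with about 3 N. Now I lower until the hook carries the weight.

>>> {"method": "servo_tool", "body": {
  "series": [
    [255, 0, 0.0003, 0.0005, 0],
    [255, 0, 0, 0.0005, 0],
    [255, 0, 0, 0.0003, 0],
    [255, 0, 0, 0, 0],
    [255, 0, 0, 0, 0]
  ]
}}

```text
clock: 15.08
position: [0.6064, -0.1104, 0.1889]
tool_rot: [-3.141, 0.0, 1.845]
contact_force: [-4.1, -1.2, 0.5]
finger_gap: 0.195
grip_force: 35.0
```

>>> {"method": "servo_tool", "body": {
  "series": [
    [255, 0, 0, 0, 0],
    [255, 0, 0, 0, 0]
  ]
}}

```text
clock: 15.25
position: [0.6065, -0.1105, 0.1889]
tool_rot: [-3.141, 0.0, 1.845]
contact_force: [-5.3, -0.8, -0.1]
finger_gap: 0.19
grip_force: 35.0
```

>>> {"method": "servo_tool", "body": {
  "series": [
    [255, 0, -0.0003, 0.0003, 0],
    [255, 0, -0.0003, 0, 0],
    [255, 0, 0, 0, 0],
    [255, 0, 0, 0, 0]
  ],
  "newtons": 15
}}

```text
clock: 15.58
position: [0.6062, -0.1105, 0.1886]
tool_rot: [3.141, 0.0, 1.845]
contact_force: [-2.9, -0.4, 1.2]
finger_gap: 0.191
grip_force: 15.0
```

>>> {"method": "servo_tool", "body": {
  "series": [
    [255, 0, 0, 0, 0],
    [255, 0, 0, 0, 0],
    [255, 0, 0, 0, 0]
  ],
  "newtons": 3
}}

```text
clock: 15.83
position: [0.6064, -0.1106, 0.1886]
tool_rot: [3.141, 0.0, 1.845]
contact_force: [-1.8, -0.4, 0.8]
finger_gap: 0.196
grip_force: 3.0
```

Weight is on the hook and the ring is at the stop with light pressure. Release.

>>> {"method": "servo_tool", "body": {
  "series": [
    [190, 0, 0, 0, 0],
    [170, 0, 0, 0, 0],
    [150, 0, 0, 0, 0],
    [130, 0, 0, 0, 0],
    [110, 0, 0, 0, 0],
    [100, 0, 0, 0, 0],
    [100, 0, 0, 0, 0],
    [100, 0, 0, 0, 0]
  ]
}}

```text
clock: 16.5
position: [0.6061, -0.1105, 0.1883]
tool_rot: [3.141, 0.0, 1.845]
contact_force: [0.2, 0.3, 0.4]
finger_gap: 0.607
grip_force: 0.0
```

Run:
```python
from m import *
st=get_state();print(cabf(np.array([st['position']])),st['contact_force'],st['finger_gap'],st['clock'])
im,d=get_image('wrist');save('w5.png',cv2.resize(im[150:330,220:440],(733,600),interpolation=cv2.INTER_CUBIC));P=cabf(pts('wrist',d,np.ones(d.shape,bool),st).reshape(-1,3))
k=(abs(P[:,0]-.035)<.025)&(abs(P[:,1])<.025)
for lo,hi in((.06,.08),(.098,.112),(.112,.13),(.18,.2)):
    q=P[k&(P[:,2]>lo)&(P[:,2]<hi)]
    if len(q): print(lo,len(q),np.round(np.percentile(q,2,0),4),np.round(np.percentile(q,98,0),4))
```

```text
[[ 0.03779259 -0.0014074   0.18834166]] [0.19272346 0.33516111 0.40179762] 0.6067763856481901 16.5
0.06 425 [ 0.0227 -0.0062  0.0619] [0.0538 0.0089 0.0778]
0.098 690 [ 0.0112 -0.0147  0.0997] [0.0596 0.0142 0.1115]
0.112 261 [ 0.0333 -0.0081  0.1121] [0.0461 0.0082 0.1288]
0.18 476 [0.0258 0.0061 0.1805] [0.0431 0.0085 0.1997]
```

View pics/w5.png

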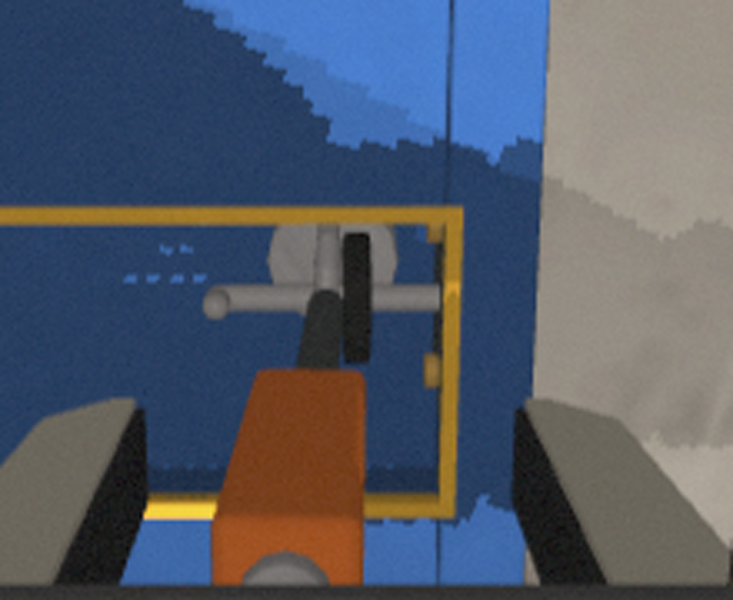

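Released. The ring (crop (328,250)) sits against the stop (357,295), the gauge hangs almost upright, and the fingers are clear. Retreat straight up.

>>> {"method": "servo_tool", "body": {
  "series": [
    [100, 0, 0, -0.005, 0],
    [100, 0, 0, -0.01, 0],
    [100, 0, 0, -0.015, 0],
    [100, 0, 0, -0.02, 0],
    [100, 0, 0, -0.025, 0],
    [100, 0, 0, -0.025, 0],
    [100, 0, 0, -0.025, 0],
    [100, 0, 0, -0.02, 0],
    [100, 0, 0, -0.005, 0],
    [100, 0, 0, 0, 0],
    [100, 0, 0, 0, 0],
    [100, 0, 0, 0, 0]
  ]
}}

```text
clock: 17.55
position: [0.6056, -0.1104, 0.3368]
tool_rot: [-3.14, -0.001, 1.845]
contact_force: [-0.3, -0.4, -0.6]
finger_gap: 0.607
grip_force: 0.0
```

Run:
```python
from m import *
for i in range(2):
    st=get_state();im,d=get_image('wrist');P=cabf(pts('wrist',d,np.ones(d.shape,bool),st).reshape(-1,3))
    k=(abs(P[:,0]-.035)<.028)&(abs(P[:,1])<.028)
    print(st['clock'],st['position'])
    for n,lo,hi,e in(('plug',.055,.075,1),('ring',.1,.112,(abs(P[:,1])>.006)&(P[:,0]<.0405)),('disc',.1,.118,P[:,0]>.0385),('stem',.12,.14,1),('grip',.18,.2,1)):
        q=P[k&(P[:,2]>lo)&(P[:,2]<hi)&(e if e is not 1 else True)]
        if len(q): print(n,len(q),np.round(np.percentile(q,3,0),4),np.round(np.percentile(q,97,0),4))
save('w6.png',cv2.resize(im[150:330,230:430],(667,600),interpolation=cv2.INTER_CUBIC))
```

```text
17.55 [ 0.60557954 -0.11043526  0.33682006]
plug 238 [ 0.0233 -0.0109  0.0603] [0.0538 0.0156 0.0655]
ring 28 [0.035  0.0067 0.1001] [0.0385 0.0135 0.1062]
disc 215 [ 0.0385 -0.0164  0.1006] [0.0606 0.0153 0.1159]
stem 23 [0.033  0.001  0.1219] [0.0396 0.0033 0.1385]
grip 92 [ 0.0263 -0.0046  0.1814] [0.043  0.0082 0.1975]
17.6 [ 0.60561413 -0.11044868  0.33684649]
plug 237 [ 0.0233 -0.0109  0.0597] [0.0538 0.0157 0.0656]
ring 26 [0.0351 0.0066 0.1003] [0.0385 0.0133 0.1063]
disc 213 [ 0.0385 -0.0165  0.1011] [0.0607 0.0148 0.1156]
stem 23 [0.0326 0.0006 0.1209] [0.0396 0.0034 0.1387]
grip 89 [ 0.0267 -0.0048  0.1814] [0.043  0.0082 0.1979]<stdin>:7: SyntaxWarning: "is not" with 'int' literal. Did you mean "!="?
```

View pics/w6.png

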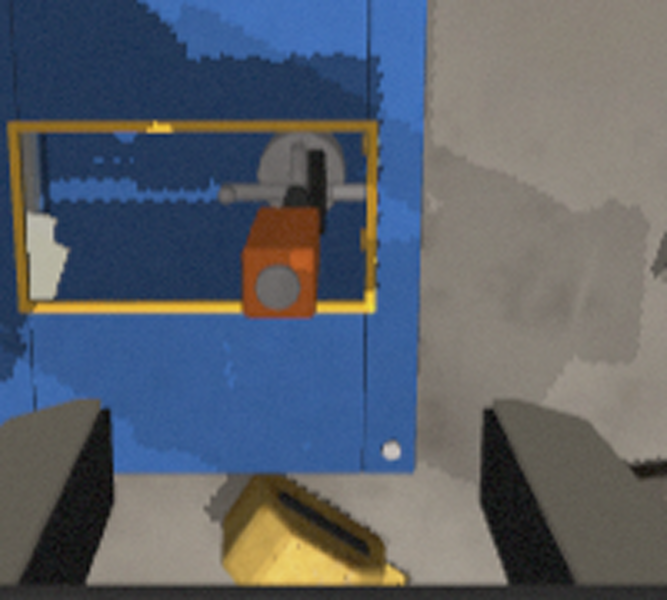

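The gauge hangs still with its ring at the stop (crop (300,160) beside the disc at (316,190)). The gripper is clear and the tape is untouched. I hand the job in.

```bash
python3 -c "
from workcell import order
print(order.sign_off())"
```

```text
the job is handed in; nothing more can be done
None
```

The orange-gripped gauge hangs by its ring on the cabinet hook against the rubber stop, its weight on the hook before release, leaning about 1.5° and still; I felt no contact while lowering it through the opening, didn't touch the other things, and handed the job in at about 18 s.

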